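Load a reglet in the trimming clamp and run the foot down with the fine knob

ROBOT

A 7-joint arm with a two-finger parallel gripper is mounted at the origin on a cart in front of the work surface, level with it; the furniture and walls round the work are solid. World frame = base frame: x ahead of the robot, y to its left, z up, the work surface at z = 0. Lengths are in mm, angles in rad, forces in N, time in s.
With the tool pointing down it reaches from about 400 to 850 mm from the base axis. Payload 4.4 kg.
Tool frame: the origin (TCP) lies at the very end of the fingers, on their centre line; the grasp point (between the pads) lies 19 mm behind it; z points along the fingers, y is the line along which they close (so a half turn about z gives the same grasp; the last joint's range is limited). The gripper opens to 94 mm and grips with 3 to 60 N. Pads are 16 mm wide; open, the fingers measure 119 mm over their backs; the gripper's body (75 mm by 177 mm) begins 78 mm behind the grasp point.
Start: joints at [-1.39, 0.628, 0.038, 1.517, -0.027, 0.996, -0.02], TCP at [158.769, 630.326, 172.678] pointing down, gripper open.
Joint ranges: [-3.06, 3.06], [-0.37, 2.12], [-1.25, 1.32], [0.18, 2.47], [-1.1, 4.24], [0.23, 1.98], [-2.94, 2.94]. Speed limits (rad/s): [2.57, 2.57, 3.14, 3.14, 3.14, 3.14, 3.14].

INTERFACE

Orientations are given as a 3x3 rotation matrix whose columns are the frame's x, y, z axes.
In Python, from workcell import telemetry, cams, r gives the robot as it stands. The module is installed in compiled form; this text tells all that it offers.
- The arm moves only by the tool step_arm, never from a script. Its argument "deltas" is a list of rows, each a list of 7 numbers: the turn, a rotation vector about the tool's x, y, z as a fraction of full scale, then the shift along the tool's x, y, z as a fraction of full scale, then the finger opening in mm, from 0 to 94. A call has 1 to 8 rows; each row is the pose to reach, as a shift and turn from the pose commanded when the call began, along the tool's axes at that moment; what a row does not reach only later rows make up. Full scale, the value 1, is 0.12 m for a shift and 45 degrees for a turn. A row lasts 1/12 s, in which the tool goes at most 41.7 mm and 7.16 degrees, less where a joint would pass 70% of its speed; a pose out of reach is approached as far as the arm can. A call with a number of a shift or a turn outside -1 to 1 is refused whole. A call with a gripper value outside its range is refused whole. The fingers move at their own pace and stop on an object; "squeeze" is the grip in N (left out, the last holds). Time passes only in rows, so rows that repeat a pose let the fingers close. It gives the time, the measured TCP pose, the force, the opening and the grip force at its end, in the units of the state.
- telemetry.read_state(): the state, without advancing time (a new reading comes with each control period).
- cams.camera(name): name is "scene" or "side" or "wrist"; returns a dict with "img" (384x512x3 uint8, blue, green, red), "z_map" (384x512 float32, mm along the optical axis (not along the pixel's ray), 0 where there is no reading), "fx", "fy", "cx", "cy" (pixels), "rvec" (rotation vector, rad) and "tvec" (3), from world to camera coordinates, as OpenCV has them. Camera axes: x right, y down, z forward; pixel columns grow to the right and rows downward; lengths in mm; the calibration is good to about 2 mm. A picture is of the moment at which its call begins.
- r.job_done(): hands the job in; it is judged then, once.
The state is a dict: "t": time; "q": joint angles; "joint_velocities": joint speeds; "joint_torque": joint torques, N m; "eef_pos": TCP position; "tool_rot": TCP orientation; "force": force on the tool from outside, world axes, zero at the start; "ft_torque": the same for the moment, N m; "width": opening from 0.0 (shut) to 1.0 (fully open); "grasp_force": force on a finger pad.
Only numpy, scipy, OpenCV 4.12 (cv2) and the standard library are available. Lean on these libraries where they do the work, as an engineer would, in place of code of your own. Each camera call takes 0.05 s, during which the arm holds its last target. There are 200 camera calls.

TASK

Lay the loose wooden reglet on the bed of the trimming clamp, slide it in under the foot until its end is fully home against the end stop, and let go. Then turn only the small upper knob clockwise until you feel the foot come to bear on the reglet, and about 25 degrees further, so that it is held firmly without being crushed. The wide ring right under the knob is already set: do not let it turn, and leave the things lying around where they are.

Things in the scene. Friction and masses are not known exactly. Their poses are not given: they have to be found in the camera images.
- trim_clamp: Grey trimming clamp, fixed. Origin: on the table under its bed, at the middle of the reglet's final place. y runs along the bed to the end stop, z up; its post stands on the +x side. Bed 62 mm wide, from y = -130 to +110 mm, top 12 mm above the table. The head overhangs y = +27 to +83 mm, 69 to 136 mm above the table, with the spindle and foot below it.
- stop_face (a point): Middle of the end stop's face, 100 mm from the clamp's origin along its y, 8 mm above the bed. The stop is 15 mm tall. The reglet is fully home when its leading end meets this face.
- rail_mouth (a point): On the bed's top, midway between the flared mouths of two dark guide rails (10 mm tall), 16 mm before the clamp's origin (y = -16 mm): 52 mm apart here, narrowing to 34 mm at y = +12 mm, then straight to the end stop. Because of the head, set the reglet down with its leading end no further than y = +15 mm, then slide it in.
- reglet_centre (a point): Centre (half-way up) of the loose wooden reglet, a plain bar 30 mm wide (x), 200 mm long (y), 16 mm high, about 69 g; either end may lead. Fully home, its centre is at y = 0 in the clamp's frame. To keep clear of the head, hold it about 50 mm behind its centre.
- knob_grip (a point): On the axis of the small fine knob, half-way up it, 126 mm above the table, above the spindle (y = +55 mm in the clamp's frame). The knob is dark, round, upright, 28 mm in diameter and 20 mm high, and stands on the wide ring, whose top is 10 mm below this point.
- fine_knob (a joint): Angle of the fine knob (rad): 0 at the start, grows clockwise seen from above, ends at 2.7. Turns against an even friction of about 0.22 N m (less is felt while paused) and stays where it is left. Lowers the spindle 10 mm per rad. When the foot meets the reglet the torque steps up by about 0.06 N m, then rises by 0.15 N m per rad.
- ring_lug (a point): On top of the single lug of the wide coarse ring: aluminium, 52 mm in diameter, 13 mm high, its top face 116 mm above the table, on the knob's axis. This point is 28 mm from the axis. The ring turns very easily (0.015 N m) and must stay as it is.
- spindle: Steel spindle below the head, lowered by the fine knob; origin on the axis, 42 mm above the table at the start. Its stem carries the sprung foot (22 mm across). The stem's setting differs each time and is not measured: the foot starts 3 to 14 mm above the reglet's top. It bears with 6 N at first touch and 1.5 N more per mm of spindle travel (15 N per rad of the knob).
- ink_tin: Round tin of ink, 88 mm across, 47 mm high, a bystander; origin under its centre.
- type_brush: Wooden brush, 40 x 177 x 42 mm, a bystander; origin under its centre.
- quoin_key: Steel T-shaped key, 70 x 105 x 10 mm, a bystander; origin under its centre.

How it is judged:
By the outcome, as a careful person would: the job done as asked, in the order asked, and still so for the second after the job is handed in, with the robot touching nothing.
It also fails if it takes over 72 s, if anything falls off the work surface, if the arm or the gripper's body presses on something with over 40 N, if the wrist force passes 120 N, or if a joint passes its speed limit or range.

## Working session

There is one attempt and no reset: what is moved stays moved. The work goes in short steps, Python scripts to look and compute and a tool call to move; the robot and the scene stay as the last step left them, time stands still between calls to the robot, and variables do not carry over. Pictures are saved under pics/ and viewed, at most 10 in all, crops included, and the job is handed in when it is done.

Besides the shell and the picture viewer there is one more tool, called after "Emit:" as name([rows], argument=value, ...), one row to a line, values as JSON. step_arm: Moves the arm, as the interface text tells. Shift numbers are shares of 0.12 m and turn numbers shares of 45 degrees, none past 1 either way. Its arguments: {"type":"object","properties":{"deltas":{"type":"array","items":{"type":"array","items":{"type":"number"}}},"squeeze":{"type":"number"}},"required":["deltas"]}

```bash
mkdir -p pics
cat > h.py <<'E'
import numpy as np, cv2
from workcell import telemetry, cams, r
def snap(n,f):
    c=cams.camera(n); cv2.imwrite(f'pics/{f}.png',c['img']); np.savez(f'{f}.npz',**c); return c
def world(c,u,v,d=None):
    u=np.asarray(u,float);v=np.asarray(v,float)
    if d is None: d=c['z_map'][v.astype(int),u.astype(int)]
    p=np.stack([(u-c['cx'])/c['fx']*d,(v-c['cy'])/c['fy']*d,d+0*u],-1)
    R=cv2.Rodrigues(np.array(c['rvec'],float))[0]
    return (p-np.array(c['tvec'],float).ravel())@R
def onz(c,u,v,z):
    o=world(c,[u],[v],0.)[0];a=world(c,[u],[v],1.)[0]-o
    return o+a*(z-o[2])/a[2]
E
python3 - <<'E'
from h import *
a=snap('scene','s0')['img'];b=snap('side','d0')['img'];c=snap('wrist','w0')['img']
o=np.zeros((600,800,3),np.uint8);
o[:300,:400]=cv2.resize(a,(400,300));o[:300,400:]=cv2.resize(b,(400,300));o[300:,:400]=cv2.resize(c,(400,300))
cv2.imwrite('pics/all.png',o)
print(telemetry.read_state())
E
```

```text
{'t': 0.15, 'q': array([-1.38982334,  0.62912563,  0.03842569,  1.51809207, -0.02703248,
        0.99631195, -0.02002593]), 'joint_velocities': array([ 0.00024405, -0.0034372 ,  0.00127941, -0.00493737,  0.00030946,
        0.00163263,  0.00228726]), 'joint_torque': array([ 1.58224422e-03, -5.50095928e+01,  1.14490326e+00, -1.86818022e+01,
       -5.22190542e-02,  2.08401703e-02,  8.96232609e-05]), 'eef_pos': array([158.5911993 , 629.80258926, 171.98497224]), 'tool_rot': array([[-9.69699839e-01,  2.44299153e-01, -3.81401983e-04],
       [ 2.44299448e-01,  9.69698874e-01, -1.36902307e-03],
       [ 3.53938982e-05, -1.42071774e-03, -9.99998990e-01]]), 'force': array([-0.23237182,  0.88736165,  0.82349924]), 'ft_torque': array([ 0.00474398,  0.02878328, -0.02036624]), 'grasp_force': 0.0, 'width': 0.9976192200839881}
```

View pics/all.png

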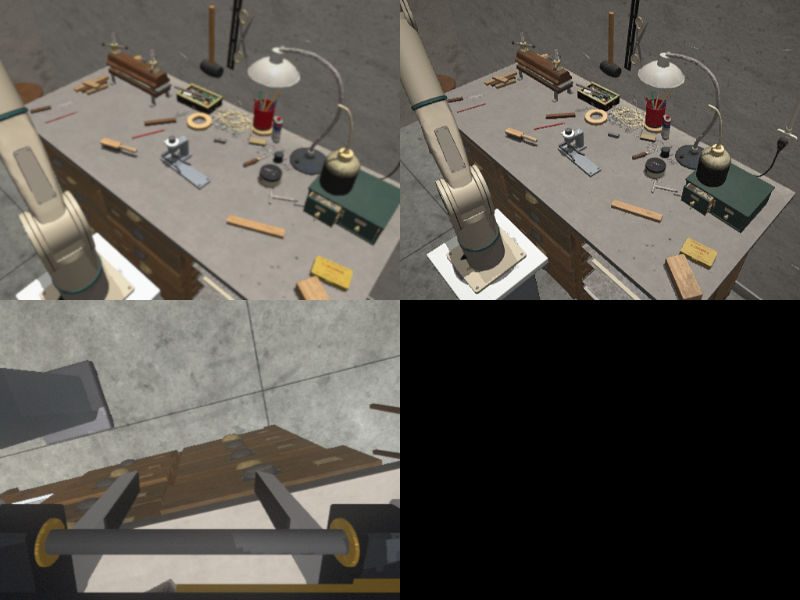

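The scene view shows the clamp near scene pixel (235,205), the reglet near (327,289), the brush at (152,187), the tin at (345,225) and the key at (365,250). Enlarging.

Run:
```python
from h import *
a=cv2.imread('pics/s0.png')
cv2.imwrite('pics/s0c.png',cv2.resize(a[160:310,190:390],(800,600),interpolation=cv2.INTER_CUBIC))
c=dict(np.load('s0.npz'))
vv,uu=np.mgrid[160:310,190:390]
p=world(c,uu.ravel(),vv.ravel()).reshape(150,200,3)
for n,u,v in [('reglet',327,289),('clampbed',245,228),('knob',219,178),('tin',345,225)]: print(n,p[v-160,u-190].round(1), c['z_map'][v,u])
```

```text
reglet [ 523.7 -249.5   15.3] 1242.5836
clampbed [547.9  74.2  11.3] 1419.2023
knob [568.3 196.1 132.7] 1409.7
tin [ 728.8 -167.    46. ] 1376.4956
```

View pics/s0c.png

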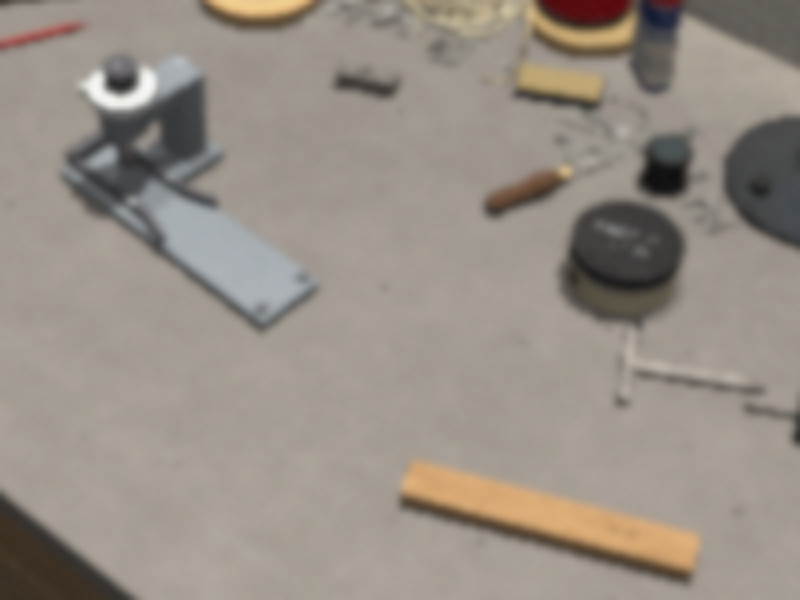

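The crop shows the clamp with its bed's free end at crop corners (262,325) and (317,285), knob at (121,72), lug at the ring's left (82,85), and the reglet from (405,485) to (697,555). Both are lying clear. I'll fit poses from depth.

Run:
```python
from h import *
for nm in ('s0','d0'):
    c=dict(np.load(nm+'.npz'))
    vv,uu=np.mgrid[0:384,0:512]
    p=world(c,uu.ravel(),vv.ravel()).reshape(-1,3); bgr=c['img'].reshape(-1,3).astype(int)
    ok=c['z_map'].ravel()>0
    def box(cx,cy,s,z0,z1): return ok&(abs(p[:,0]-cx)<s)&(abs(p[:,1]-cy)<s)&(p[:,2]>z0)&(p[:,2]<z1)
    m=box(523,-250,130,11,20); q=p[m]; print(nm,'reglet',m.sum(),cv2.minAreaRect(q[:,:2].astype(np.float32)),np.median(q[:,2]))
    m=box(548,74,75,8.5,15); q=p[m]; print('bed',m.sum(),np.median(q[:,2])); rc=cv2.minAreaRect(q[:,:2].astype(np.float32)); print(rc,cv2.boxPoints(rc).tolist())
    m=box(568,196,45,130,142); q=p[m]; print('knob',m.sum(),q.mean(0), cv2.minEnclosingCircle(q[:,:2].astype(np.float32)))
    m=box(568,196,45,112,120); q=p[m]; print('ring',m.sum(),cv2.minEnclosingCircle(q[:,:2].astype(np.float32)))
    m=box(600,196,90,120,145)&~box(568,196,45,112,145); q=p[m]; print('post',m.sum(),q.mean(0) if len(q) else '')
# corners by pixel, scene
c=dict(np.load('s0.npz'))
for u,v in [(255.5,241),(269,231.3)]: print(onz(c,u,v,12))
for u,v in [(291.3,281.3),(364,298)]: print(onz(c,u,v,16))
print(onz(c,220.2,175.5,136))
```

```text
s0 reglet 721 ((525.1146240234375, -247.97201538085938), (34.742103576660156, 199.93624877929688), 22.184049606323242) 15.527375413117817
bed 512 11.29221839776669
((565.9033203125, 79.8136978149414), (138.36077880859375, 63.10325241088867), 87.27466583251953) [[531.0980224609375, 12.211776733398438], [594.1298828125, 9.211334228515625], [600.7086181640625, 147.41561889648438], [537.6767578125, 150.4160614013672]]
knob 51 [573.7206464  196.76937323 134.17613291] ((575.11767578125, 196.98976135253906), 14.56208324432373)
ring 99 ((571.3237915039062, 198.96165466308594), 29.818891525268555)
post 0 
d0 reglet 514 ((520.1292724609375, -248.4483642578125), (36.040016174316406, 200.267822265625), 22.594966888427734) 14.666065110666647
bed 304 11.171684874967607
((561.8606567382812, 79.72653198242188), (136.9698486328125, 63.29848861694336), 84.69440460205078) [[524.0143432617188, 14.461555480957031], [587.0416870117188, 8.608482360839844], [599.7069702148438, 144.99151611328125], [536.6796264648438, 150.84457397460938]]
knob 36 [569.83423159 196.23566839 133.54761792] ((569.8026123046875, 195.68072509765625), 14.920204162597656)
ring 63 ((567.3709106445312, 198.3380889892578), 28.555622100830078)
post 0 
[528.6727297   13.68560457  12.        ]
[585.11682669   8.79729824  12.        ]
[ 480.23659369 -161.13172017   16.        ]
[ 563.54752587 -340.27328567   16.        ]
[576.52777354 198.79461266 136.        ]
```

Run:
```python
from h import *
c=dict(np.load('w0.npz'));s=telemetry.read_state()
R=cv2.Rodrigues(c['rvec'].astype(float))[0];o=-R.T@c['tvec'].ravel()
T=s['tool_rot']
print('cam origin in tool',T.T@(o-s['eef_pos']));print('cam axes (cols) in tool\n',(T.T@R.T).round(3),c['fx'])
```

```text
cam origin in tool [  72.6565938     0.52726302 -211.73549462]
cam axes (cols) in tool
 [[-0.001 -0.968 -0.253]
 [ 1.    -0.001 -0.   ]
 [ 0.    -0.253  0.968]] 301.8239851085134
```

Emit:
step_arm([
  [0,0,0,-1,-1,0,94],
  [0,0,0,-1,-1,0,94],
  [0,0,0,-1,-1,0,94],
  [0,0,0,-1,-1,0,94],
  [0,0,0,-1,-1,0,94],
  [0,0,0,-1,-1,0,94],
])

```text
t: 0.65
eef_pos: [248.0, 482.1, 172.9]
tool_rot: [[-0.968, 0.249, 0.001], [0.249, 0.968, -0.001], [-0.001, -0.001, -1.0]]
force: [-0.0, 0.5, -0.3]
width: 1.003
grasp_force: 0.0
```

Emit:
step_arm([
  [0,0,0,-1,-1,-0.25,94],
  [0,0,0,-1,-1,-0.25,94],
  [0,0,0,-1,-1,-0.25,94],
  [0,0,0,-1,-1,-0.25,94],
  [0,0,0,-1,-1,-0.25,94],
  [0,0,0,-1,-1,-0.25,94],
])

```text
t: 1.15
eef_pos: [334.4, 338.4, 203.3]
tool_rot: [[-0.969, 0.248, 0.001], [0.248, 0.969, 0.001], [-0.001, 0.001, -1.0]]
force: [0.1, 1.2, 0.3]
width: 1.0
grasp_force: 0.0
```

Emit:
step_arm([
  [0,0,0,-1,-1,0,94],
  [0,0,0,-1,-1,0,94],
  [0,0,0,-1,-1,0,94],
  [0,0,0,-1,-1,0,94],
  [0,0,0,-1,-1,0,94],
  [0,0,0,-1,-1,0,94],
])

```text
t: 1.65
eef_pos: [420.9, 193.7, 202.4]
tool_rot: [[-0.969, 0.246, 0.0], [0.246, 0.969, 0.0], [-0.0, 0.001, -1.0]]
force: [-0.2, 0.3, -0.4]
width: 1.001
grasp_force: 0.0
```

Emit:
step_arm([
  [0,0,1,-1,-1,0,94],
  [0,0,1,-1,-1,0,94],
  [0,0,1,-1,-1,0,94],
  [0,0,1,-1,-1,0,94],
  [0,0,1,-1,-1,0,94],
  [0,0,1,-1,-1,0,94],
  [0,0,1,-1,-1,0,94],
  [0,0,1,-1,-1,0,94],
])

```text
t: 2.32
eef_pos: [507.1, 51.8, 202.0]
tool_rot: [[-0.517, 0.856, -0.001], [0.856, 0.517, 0.001], [0.002, -0.0, -1.0]]
force: [-0.5, 0.3, 0.6]
width: 0.999
grasp_force: 0.0
```

Emit:
step_arm([
  [0,0,0.77,-0.45,0.29,0,94],
  [0,0,0.77,-0.45,0.29,0,94],
  [0,0,0.77,-0.45,0.29,0,94],
  [0,0,0.77,-0.45,0.29,0,94],
  [0,0,0.77,-0.45,0.29,0,94],
  [0,0,0.77,-0.45,0.29,0,94],
  [0,0,0.77,-0.45,0.29,0,94],
  [0,0,0.77,-0.45,0.29,0,94],
])

```text
t: 2.98
eef_pos: [564.5, 21.1, 202.4]
tool_rot: [[0.06, 0.998, -0.0], [0.998, -0.06, 0.001], [0.001, -0.0, -1.0]]
force: [-0.5, -0.3, -0.5]
width: 1.004
grasp_force: 0.0
```

Run:
```python
from h import *
c=snap('wrist','w1'); cv2.imwrite('pics/w1b.png',cv2.resize(c['img'],(800,600),interpolation=cv2.INTER_CUBIC))
vv,uu=np.mgrid[0:384,0:512]
p=world(c,uu.ravel(),vv.ravel()).reshape(-1,3);ok=c['z_map'].ravel()>0
def box(cx,cy,s,z0,z1): return ok&(abs(p[:,0]-cx)<s)&(abs(p[:,1]-cy)<s)&(p[:,2]>z0)&(p[:,2]<z1)
q=p[box(570,197,40,131,145)];print('knob',len(q),q.mean(0),cv2.minEnclosingCircle(q[:,:2].astype(np.float32)))
q=p[box(570,197,45,112,120)];print('ring',len(q),q.mean(0),cv2.minEnclosingCircle(q[:,:2].astype(np.float32)))
q=p[box(562,75,75,9,15)];rc=cv2.minAreaRect(q[:,:2].astype(np.float32));print('bed',len(q),np.median(q[:,2]),rc,cv2.boxPoints(rc).round(1).tolist())
```

```text
knob 0 [nan nan nan] ((0.0, 0.0), 0.0)
ring 827 [571.66206132 184.07901986 115.65241594] ((571.526123046875, 190.84524536132812), 24.332618713378906)
bed 4743 11.844197377380196 ((564.394287109375, 84.16315460205078), (134.64907836914062, 61.85394287109375), 86.06851196289062) [[528.9000244140625, 19.100000381469727], [590.5999755859375, 14.899999618530273], [599.9000244140625, 149.1999969482422], [538.2000122070312, 153.39999389648438]]<stdin>:6: RuntimeWarning: Mean of empty slice.
  ret = um.true_divide(
```

View pics/w1b.png

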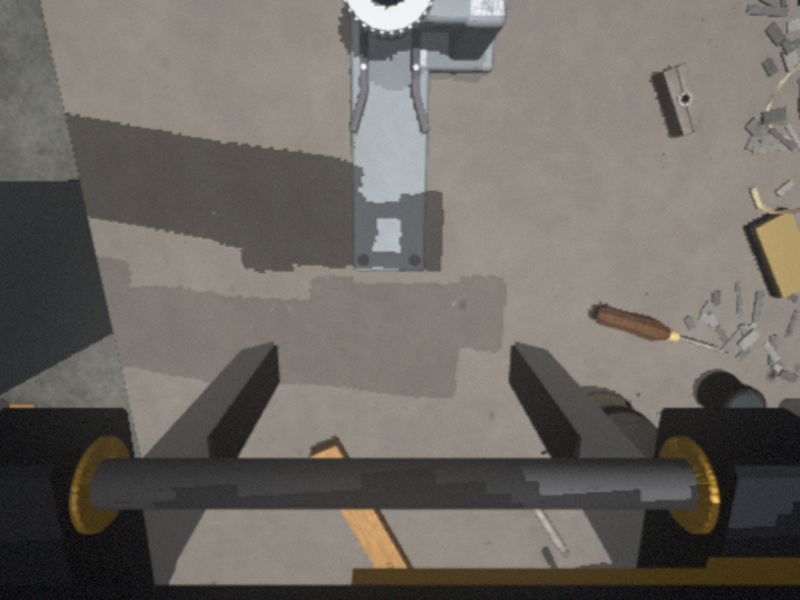

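The wrist view shows the clamp bed nearly upright in the picture: near edge at row 270, columns 354–427, rail mouths at (357,130) and (424,130), post on the right, and the reglet at the bottom. Bed heading is about 3.9° from world y. On to the reglet.

Emit:
step_arm([
  [0,0,-0.574,-1,0,0,94],
  [0,0,-0.574,-1,0,0,94],
  [0,0,-0.574,-1,0,0,94],
  [0,0,-0.574,-1,0,0,94],
  [0,0,-0.574,-1,0,0,94],
  [0,0,-0.574,-1,0,0,94],
])

```text
t: 3.53
eef_pos: [556.7, -100.0, 202.7]
tool_rot: [[-0.374, 0.927, 0.0], [0.927, 0.374, 0.001], [0.001, 0.001, -1.0]]
force: [0.7, -0.6, -1.0]
width: 1.001
grasp_force: 0.0
```

Emit:
step_arm([
  [0,0,0,-1,-0.5,0.4,94],
  [0,0,0,-1,-0.5,0.4,94],
  [0,0,0,-1,-0.5,0.4,94],
  [0,0,0,-1,-0.5,0.4,94],
  [0,0,0,-1,-0.5,0.4,94],
  [0,0,0,-1,-0.5,0.4,94],
])

```text
t: 4.03
eef_pos: [546.3, -233.0, 154.1]
tool_rot: [[-0.375, 0.927, -0.001], [0.927, 0.375, 0.001], [0.002, -0.0, -1.0]]
force: [-0.3, 0.6, -0.4]
width: 0.999
grasp_force: 0.0
```

Run:
```python
from h import *
w=dict(np.load('w1.npz'))
print('bed end',[onz(w,u*.64,v*.64,12).round(1).tolist() for u,v in [(353,270),(427,270)]])
c=snap('wrist','w2'); cv2.imwrite('pics/w2b.png',cv2.resize(c['img'],(800,600),interpolation=cv2.INTER_CUBIC))
vv,uu=np.mgrid[0:384,0:512]
p=world(c,uu.ravel(),vv.ravel()).reshape(-1,3);ok=c['z_map'].ravel()>0
q=p[ok&(abs(p[:,0]-522)<110)&(abs(p[:,1]+248)<120)&(p[:,2]>12)&(p[:,2]<20)]
print(len(q),np.median(q[:,2]),cv2.minAreaRect(q[:,:2].astype(np.float32)))
s=telemetry.read_state();print(s['eef_pos'],s['tool_rot'])
```

```text
bed end [[529.8, 19.3, 12.0], [593.8, 15.4, 12.0]]
4213 16.375393390704737 ((523.9295043945312, -245.45477294921875), (30.039287567138672, 199.7826385498047), 22.397958755493164)
[ 546.96583777 -231.67437835  154.53073532] [[-3.77171809e-01  9.26143296e-01  1.47941026e-04]
 [ 9.26141762e-01  3.77170883e-01  1.88739090e-03]
 [ 1.69219538e-03  8.48885002e-04 -9.99998208e-01]]
```

View pics/w2b.png

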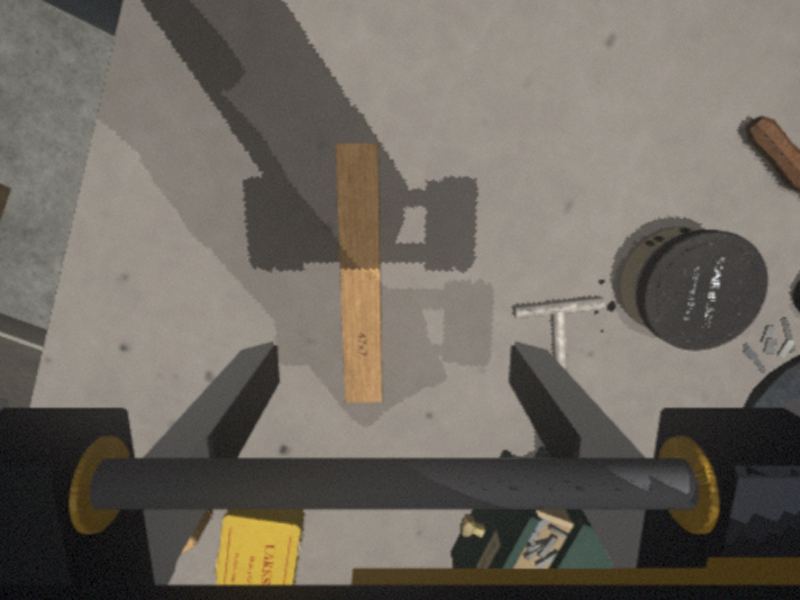

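The reglet lies at columns 340–380, rows 143–403, fully visible. Its centre is (524,−245.5) with a yaw of 22.4°, and the area around it is clear.

Emit:
step_arm([
  [0,0,0,-0.45,-0.22,0.8,70],
  [0,0,0,-0.45,-0.22,0.8,70],
  [0,0,0,-0.45,-0.22,0.8,70],
  [0,0,0,-0.45,-0.22,0.8,70],
  [0,0,0,-0.45,-0.22,0.8,70],
  [0,0,0,-0.45,-0.22,0.8,70],
])

```text
t: 4.58
eef_pos: [544.0, -291.8, 60.0]
tool_rot: [[-0.378, 0.926, 0.002], [0.926, 0.378, 0.001], [-0.0, 0.002, -1.0]]
force: [-0.1, 0.6, 1.0]
width: 0.745
grasp_force: 0.0
```

Emit:
step_arm([
  [0,0,0,0,0,0.2,70],
  [0,0,0,0,0,0.44,70],
  [0,0,0,0,0,0.44,70],
  [0,0,0,0,0,0.44,70],
])

```text
t: 4.92
eef_pos: [542.7, -292.2, 6.7]
tool_rot: [[-0.377, 0.926, 0.0], [0.926, 0.377, 0.001], [0.001, 0.001, -1.0]]
force: [0.6, -0.8, -0.1]
width: 0.746
grasp_force: 0.0
```

Run:
```python
from h import *
for i in range(3):
    s=telemetry.read_state();print(s['eef_pos'].round(1),s['force'].round(1),s['width'])
```

```text
[ 542.7 -292.2    6.7] [ 0.6 -0.8 -0.1] 0.7456156302416445
[ 542.7 -292.2    6.7] [ 0.6 -0.8 -0.1] 0.7456156302416445
[ 542.7 -292.2    6.7] [ 0.6 -0.8 -0.1] 0.7456156302416445
```

Emit:
step_arm([
  [0,0,0,0,0,0.015,70],
  [0,0,0,0,0,0.015,20],
  [0,0,0,0,0,0.015,20],
  [0,0,0,0,0,0.015,20],
  [0,0,0,0,0,0.015,20],
  [0,0,0,0,0,0.015,20],
  [0,0,0,0,0,0.015,20],
  [0,0,0,0,0,0.015,20],
], squeeze=30)

```text
t: 5.58
eef_pos: [541.7, -294.4, 4.1]
tool_rot: [[-0.375, 0.927, -0.0], [0.927, 0.375, 0.0], [0.0, -0.0, -1.0]]
force: [0.1, 0.6, 0.8]
width: 0.285
grasp_force: 0.0
```

Emit:
step_arm([
  [0,0,0,0,0,0,20],
  [0,0,0,0,0,-0.2,20],
  [0,0,0,0,0,-0.5,20],
  [0,0,0,0,0,-0.5,20],
])

```text
t: 5.92
eef_pos: [545.2, -297.0, 69.4]
tool_rot: [[-0.375, 0.927, 0.008], [0.927, 0.375, -0.005], [-0.007, 0.006, -1.0]]
force: [1.6, -0.7, 1.0]
width: 0.211
grasp_force: 0.0
```

Run:
```python
from h import *
c=snap('wrist','w3'); cv2.imwrite('pics/w3b.png',cv2.resize(c['img'],(800,600),interpolation=cv2.INTER_CUBIC))
s=telemetry.read_state();print(s['eef_pos'],s['width'],s['grasp_force'],s['force'])
```

```text
[ 544.25119735 -296.14837504   67.2728278 ] 0.21232066408249978 0.0 [-0.63507076 -0.16724388 -0.65281298]
```

View pics/w3b.png

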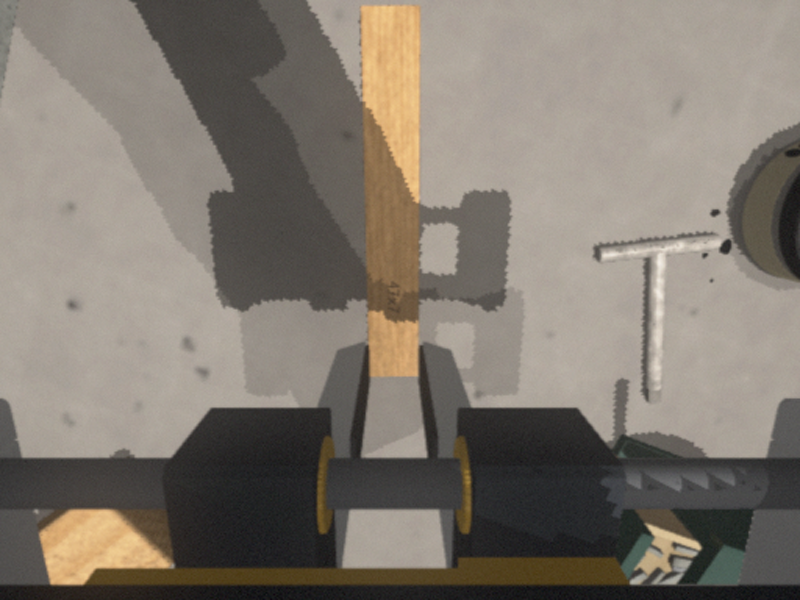

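The picture shows the reglet untouched on the table, with its trailing end at (393,377). The fingers are closed behind or above it, so I'll measure where that end is relative to the fingers.

Run:
```python
from h import *
c=dict(np.load('w3.npz'));s=telemetry.read_state()
a=onz(c,393*.64,377*.64,16);b=onz(c,390*.64,5*.64,16);print(a,b,np.linalg.norm(a-b),'centre est',a+(b-a)/np.linalg.norm(b-a)*100)
print('tool frame end',s['tool_rot'].T@(a-s['eef_pos']), s['tool_rot'].T@(b-s['eef_pos']))
vv,uu=np.mgrid[0:384,0:512]
p=world(c,uu.ravel(),vv.ravel()).reshape(-1,3);ok=c['z_map'].ravel()>0
q=p[ok&(abs(p[:,0]-522)<110)&(abs(p[:,1]+248)<120)&(p[:,2]>12)&(p[:,2]<20)]
print(len(q),np.median(q[:,2]),cv2.minAreaRect(q[:,:2].astype(np.float32)))
# finger tips in tool frame
P=(p-s['eef_pos'])@s['tool_rot']; m=ok&(abs(P[:,1])<45)&(P[:,2]>-40)&(P[:,2]<8); print('tips',m.sum(),P[m].min(0),P[m].max(0))
R=cv2.Rodrigues(c['rvec'].astype(float))[0];o=-R.T@c['tvec'].ravel();print('cam in tool',s['tool_rot'].T@(o-s['eef_pos']))
```

```text
[ 562.50568029 -337.90550166   16.        ] [ 486.19141039 -152.63717922   16.        ] 200.37020510203632 centre est [ 524.41904468 -245.44249183   16.        ]
tool frame end [-45.28180612   1.04616881  51.51941583] [155.08159723  -0.20956987  50.44759003]
8286 16.324900540389336 ((523.8828735351562, -245.05738830566406), (30.049724578857422, 199.53323364257812), 22.437963485717773)
tips 56 [  6.4186798  -15.89589864 -39.97135206] [  8.94099289  17.92929519 -34.18030219]
cam in tool [  72.599446      1.00691673 -213.84498639]
```

Run:
```python
from h import *
a=snap('scene','s4');b=snap('side','d4')
s=telemetry.read_state();print(s['eef_pos'],s['q'],s['width'],s['force'])
o=np.zeros((600,800,3),np.uint8);T=s['tool_rot']
for i,c in enumerate((a,b)):
    R=cv2.Rodrigues(c['rvec'].astype(float))[0]
    K=np.array([[c['fx'],0,c['cx']],[0,c['fy'],c['cy']],[0,0,1]],float)
    uv=cv2.projectPoints(np.array([s['eef_pos']]),c['rvec'].astype(float),c['tvec'].astype(float),K,None)[0].ravel();print(uv)
    u,v=uv.astype(int); u0=max(0,min(u-50,412));v0=max(0,min(v-100,384-150))
    o[:,400*i:400*i+400]=cv2.resize(c['img'][v0:v0+150,u0:u0+100],(400,600),interpolation=cv2.INTER_CUBIC)
    cv2.circle(o,(int((uv[0]-u0)*4)+400*i,int((uv[1]-v0)*4)),3,(0,0,255),-1)
cv2.imwrite('pics/tips.png',o)
```

```text
[ 541.82395852 -294.14724871   64.11406593] [ 0.26483913  0.73196156  0.30894957  1.71955246 -0.30736477  0.73768896
  1.11333501] 0.21715145300288646 [ 1.04606138  0.46898533 -0.84278345]
[346.82497559 282.65626482]
[319.54842723 262.61989443]
```

View pics/tips.png

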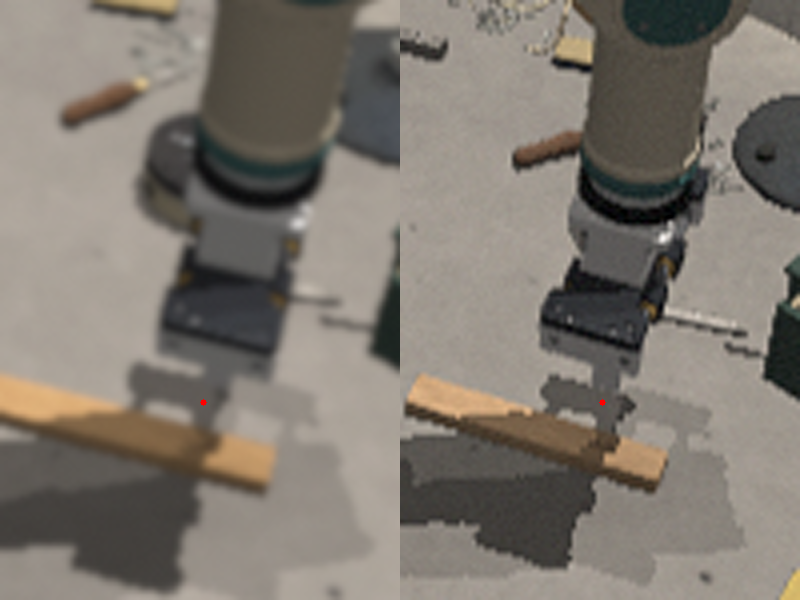

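The side view shows the fingers (red dot at the TCP) directly above the reglet, which is still on the table. The position was right, but I lifted before the fingers had closed. Going down again and closing for longer.

Emit:
step_arm([
  [0,0,0,0,0,0,60],
  [0,0,0,0,0,0,60],
  [0,0,0,0,0,0,60],
  [0,0,0,0,0,0,60],
  [0,0,0,0,0,0,60],
  [0,0,0,0,0,0,60],
  [0,0,0,0,0,0.25,60],
  [0,0,0,0,0,0.4,60],
])

```text
t: 6.73
eef_pos: [542.0, -294.3, 15.3]
tool_rot: [[-0.375, 0.927, 0.001], [0.927, 0.375, -0.0], [-0.0, 0.001, -1.0]]
force: [0.3, 0.2, -0.5]
width: 0.632
grasp_force: 0.0
```

Emit:
step_arm([
  [0,0,0,0,0,0.1,60],
  [0,0,0,0,0,0.1,60],
  [0,0,0,0,0,0.1,15],
  [0,0,0,0,0,0.1,15],
  [0,0,0,0,0,0.1,15],
  [0,0,0,0,0,0.1,15],
])

```text
t: 7.23
eef_pos: [542.6, -294.8, 5.2]
tool_rot: [[-0.375, 0.927, 0.002], [0.927, 0.375, -0.001], [-0.002, 0.001, -1.0]]
force: [0.2, -0.6, -0.4]
width: 0.39
grasp_force: 0.0
```

Emit:
step_arm([
  [0,0,0,0,0,0,15],
  [0,0,0,0,0,0,15],
])

```text
t: 7.4
eef_pos: [542.2, -294.5, 4.7]
tool_rot: [[-0.375, 0.927, 0.001], [0.927, 0.375, -0.0], [-0.001, 0.001, -1.0]]
force: [-1.1, -0.2, 0.8]
width: 0.248
grasp_force: 0.0
```

Emit:
step_arm([
  [0,0,0,0,0,0,15],
  [0,0,0,0,0,0,15],
  [0,0,0,0,0,0,15],
  [0,0,0,0,0,0,15],
])

```text
t: 7.73
eef_pos: [541.7, -294.3, 4.0]
tool_rot: [[-0.375, 0.927, -0.0], [0.927, 0.375, 0.0], [0.0, -0.0, -1.0]]
force: [0.5, 0.2, -0.8]
width: 0.161
grasp_force: 0.0
```

The fingers closed to 15 mm with no contact. The earlier depth also put the fingertips at about −34 mm along tool z, so the real tips may end short of the reported TCP. I'll measure them.

Run:
```python
from h import *
s=telemetry.read_state();c=snap('wrist','w5')
vv,uu=np.mgrid[0:384,0:512]
for nm,cc in (('w5',c),):
    p=world(cc,uu.ravel(),vv.ravel()).reshape(-1,3);ok=cc['z_map'].ravel()>0
    P=(p-s['eef_pos'])@s['tool_rot']
    for z0 in range(-90,20,6):
        m=ok&(abs(P[:,1])<40)&(abs(P[:,0])<14)&(P[:,2]>=z0)&(P[:,2]<z0+6)
        if m.sum(): print(z0,m.sum(),P[m].min(0).round(1),P[m].max(0).round(1))
b=snap('side','d5')
K=np.array([[b['fx'],0,b['cx']],[0,b['fy'],b['cy']],[0,0,1]],float)
T=s['tool_rot'];pts=np.array([s['eef_pos']+T@np.array([0,0,-z]) for z in (0,34,97)])
uv=cv2.projectPoints(pts,b['rvec'].astype(float),b['tvec'].astype(float),K,None)[0].reshape(-1,2);print(uv)
u,v=uv[0].astype(int);u0,v0=u-40,v-45
im=cv2.resize(b['img'][v0:v0+60,u0:u0+80],(800,600),interpolation=cv2.INTER_CUBIC)
for q in uv: cv2.circle(im,tuple(((q-[u0,v0])*10).astype(int).tolist()),4,(0,0,255),-1)
cv2.imwrite('pics/d5c.png',im)
```

```text
-90 344 [ -5.2 -19.3 -90. ] [ 10.4  20.3 -84. ]
-84 368 [ -8.1 -19.3 -84. ] [ 10.4  20.3 -78. ]
-78 270 [ -7. -19. -78.] [ 10.3  20.2 -72.1]
-72 287 [ -7.5 -18.9 -71.9] [ 10.1  20.  -66. ]
-66 209 [ -7.  -19.2 -66. ] [ 10.2  20.3 -60. ]
-60 239 [ -7.6 -18.9 -60. ] [ 10.1  19.9 -54. ]
-54 175 [  7.6 -18.8 -54. ] [ 10.3  20.  -48.1]
-48 188 [ -8.1 -18.8 -47.9] [ 10.2  19.7 -42. ]
-42 118 [  2.4 -18.4 -42. ] [ 10.   18.8 -36. ]
-36 31 [  7.7 -13.4 -35.9] [  9.8  13.8 -32.2]
-18 878 [-14.  -12.4 -14.4] [ 14.   16.9 -12. ]
-12 343 [-13.5 -12.5 -12. ] [13.5 17.  -9.8]
0 1955 [-14.  -39.9   2.1] [14. 40.  6.]
6 23 [-10.2 -37.3   6. ] [12.9 39.2  6.5]
[[317.94082766 275.60807707]
 [318.86088958 268.37394066]
 [320.64320712 254.36017922]]
```

View pics/d5c.png

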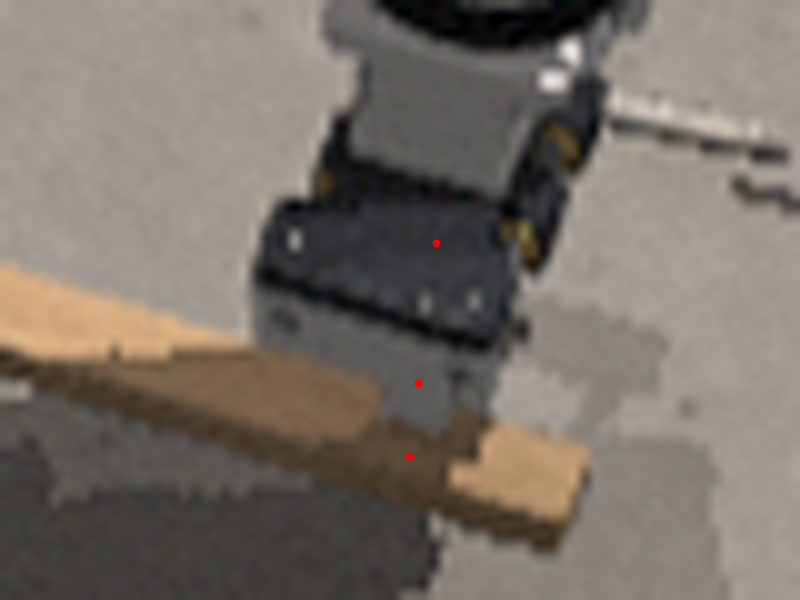

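The close-up shows the real fingertips at about (415,430), well above the reglet, while the reported TCP dot sits inside the wood. Wrist depth puts the tips about 33 mm short of the reported TCP, so I'll work with tip z = TCP z + 33 and descend watching the force.

Emit:
step_arm([
  [0,0,0,0,0,0,60],
  [0,0,0,0,0,0,60],
  [0,0,0,0,0,0,60],
  [0,0,0,0,0,0,60],
  [0,0,0,0,0,0,60],
  [0,0,0,0,0,0,60],
  [0,0,0,0,0,0,60],
  [0,0,0,0,0,0,60],
])

```text
t: 8.5
eef_pos: [541.8, -294.4, 4.1]
tool_rot: [[-0.375, 0.927, -0.0], [0.927, 0.375, 0.0], [0.0, -0.0, -1.0]]
force: [0.1, 0.4, 0.5]
width: 0.636
grasp_force: 0.0
```

Emit:
step_arm([
  [0,0,0,0,0,0.06,60],
  [0,0,0,0,0,0.12,60],
  [0,0,0,0,0,0.16,60],
  [0,0,0,0,0,0.19,60],
  [0,0,0,0,0,0.21,60],
  [0,0,0,0,0,0.22,60],
])

```text
t: 9.0
eef_pos: [541.4, -294.2, -23.1]
tool_rot: [[-0.375, 0.927, -0.001], [0.927, 0.375, 0.0], [0.001, -0.001, -1.0]]
force: [0.4, -0.4, -0.1]
width: 0.637
grasp_force: 0.0
```

Run:
```python
from h import *
c=snap('wrist','w6');s=telemetry.read_state();print(s['eef_pos'],s['force'],s['width'])
vv,uu=np.mgrid[0:384,0:512]
p=world(c,uu.ravel(),vv.ravel()).reshape(-1,3);ok=c['z_map'].ravel()>0
P=(p-s['eef_pos'])@s['tool_rot']
for z0 in range(-60,40,3):
    m=ok&(abs(P[:,1])<45)&(abs(P[:,0])<14)&(P[:,2]>=z0)&(P[:,2]<z0+3)
    if m.sum(): print(z0,m.sum(),P[m].min(0).round(1),P[m].max(0).round(1))
```

```text
[ 541.45801019 -294.24288959  -22.96484381] [ 0.80309431 -0.17729833  0.22098643] 0.6330501458465492
-60 147 [ -8.  -40.9 -59.9] [ 10.1  42.4 -57. ]
-57 141 [ -7.8 -41.2 -57. ] [ 10.3  42.3 -54. ]
-54 149 [ -7.3 -41.1 -54. ] [ 10.4  42.1 -51. ]
-51 123 [ -6.7 -41.3 -51. ] [ 10.1  42.4 -48.1]
-48 136 [ -7.5 -41.1 -47.9] [ 10.3  42.1 -45. ]
-45 115 [ -8.1 -41.1 -45. ] [ 10.2  42.3 -42. ]
-42 1524 [-14.  -41.1 -42. ] [ 13.9  41.6 -39. ]
-39 728 [-13.9 -37.7 -39. ] [ 14.   39.1 -36. ]
-36 66 [ -7.8 -34.6 -36. ] [ 10.   35.3 -33.1]
-33 13 [ -0.6 -32.4 -33. ] [  9.4  33.5 -32.1]
-27 10 [-11.5 -44.4 -24.5] [ 14.   30.5 -24.1]
-24 2292 [-14. -45. -24.] [ 14.  45. -21.]
-21 41 [-13.7 -44.2 -21. ] [ 13.6  41.  -20.4]
```

Emit:
step_arm([
  [0,0,0,0,0,0.03,60],
  [0,0,0,0,0,0.045,60],
  [0,0,0,0,0,0.045,20],
  [0,0,0,0,0,0.045,20],
  [0,0,0,0,0,0.045,20],
  [0,0,0,0,0,0.045,20],
  [0,0,0,0,0,0.045,20],
  [0,0,0,0,0,0.045,20],
], squeeze=30)

```text
t: 9.72
eef_pos: [542.0, -294.4, -27.6]
tool_rot: [[-0.375, 0.927, 0.0], [0.927, 0.375, -0.0], [-0.0, 0.0, -1.0]]
force: [0.0, -0.4, -0.7]
width: 0.316
grasp_force: 30.0
```

Emit:
step_arm([
  [0,0,0,0,0,0,20],
  [0,0,0,0,0,0,20],
  [0,0,0,0,0,0,20],
])

```text
t: 9.97
eef_pos: [542.0, -294.4, -27.6]
tool_rot: [[-0.375, 0.927, 0.0], [0.927, 0.375, -0.0], [-0.0, 0.0, -1.0]]
force: [-0.5, -0.2, 0.9]
width: 0.316
grasp_force: 30.0
```

Gripped at 30 N. Lifting and carrying to the clamp.

Emit:
step_arm([
  [0,0,0,0,0,-0.1,20],
  [0,0,0,0,0,-0.35,20],
  [0,0,0,0,0,-0.6,20],
  [0,0,0,0,0,-0.6,20],
])

```text
t: 10.3
eef_pos: [545.2, -296.9, 50.1]
tool_rot: [[-0.375, 0.927, 0.008], [0.927, 0.375, -0.005], [-0.007, 0.006, -1.0]]
force: [1.3, -0.6, 0.1]
width: 0.315
grasp_force: 30.0
```

Emit:
step_arm([
  [0,0,0,0.2,0.1,0,20],
  [0,0,0,0.45,0.225,0,20],
  [0,0,0,0.7,0.35,0,20],
  [0,0,0,0.9,0.45,0,20],
  [0,0,0,1,0.5,0,20],
  [0,0,0,1,0.5,0,20],
])

```text
t: 10.8
eef_pos: [552.8, -156.2, 44.2]
tool_rot: [[-0.38, 0.925, -0.0], [0.925, 0.38, 0.003], [0.002, 0.001, -1.0]]
force: [-0.6, -0.3, -0.8]
width: 0.317
grasp_force: 30.0
```

Emit:
step_arm([
  [0,0,0.1,0.2,0.1,0,20],
  [0,0,0.2,0.45,0.225,0,20],
  [0,0,0.3,0.7,0.35,0,20],
  [0,0,0.42,0.9,0.45,0,20],
  [0,0,0.577,1,0.5,0,20],
  [0,0,0.577,1,0.5,0,20],
  [0,0,0.577,1,0.5,0,20],
  [0,0,0.577,1,0.5,0,20],
])

```text
t: 11.47
eef_pos: [563.1, -30.2, 44.5]
tool_rot: [[0.069, 0.998, 0.0], [0.998, -0.069, -0.002], [-0.002, 0.001, -1.0]]
force: [0.4, 0.1, -1.2]
width: 0.316
grasp_force: 30.0
```

Run:
```python
from h import *
c=snap('wrist','w7');s=telemetry.read_state();print(s['eef_pos'],s['tool_rot'],s['width'],s['grasp_force'])
cv2.imwrite('pics/w7b.png',cv2.resize(c['img'],(800,600),interpolation=cv2.INTER_CUBIC))
vv,uu=np.mgrid[0:384,0:512]
p=world(c,uu.ravel(),vv.ravel()).reshape(-1,3);ok=c['z_map'].ravel()>0
def box(x,y,sx,sy,z0,z1): return p[ok&(abs(p[:,0]-x)<sx)&(abs(p[:,1]-y)<sy)&(p[:,2]>z0)&(p[:,2]<z1)]
for n,q in (('bed',box(565,60,50,95,9,14.5)),('reglet',box(560,50,60,120,76,98)),('knob',box(572,200,35,45,131,145)),('ring',box(572,200,45,45,112,120))):
    if len(q)>5: print(n,len(q),np.median(q,0).round(1),cv2.minAreaRect(q[:,:2].astype(np.float32)),cv2.minEnclosingCircle(q[:,:2].astype(np.float32)))
```

```text
[563.01100011 -30.23175744  44.54518617] [[ 6.99503751e-02  9.97550358e-01  4.78085359e-04]
 [ 9.97548764e-01 -6.99493604e-02 -1.88418833e-03]
 [-1.84613098e-03  6.08713139e-04 -9.99998111e-01]] 0.316505802087122 29.994981586933136
bed 3398 [542.3  76.5  11.7] ((563.556396484375, 70.06085205078125), (105.64167785644531, 61.855159759521484), 86.07003021240234) ((563.5457153320312, 70.52322387695312), 60.4338264465332)
reglet 16230 [567.5  28.3  88.2] ((567.527099609375, 15.977149963378906), (164.22076416015625, 53.48563766479492), 84.64141082763672) ((566.2633666992188, 16.289655685424805), 83.24712371826172)
```

View pics/w7b.png

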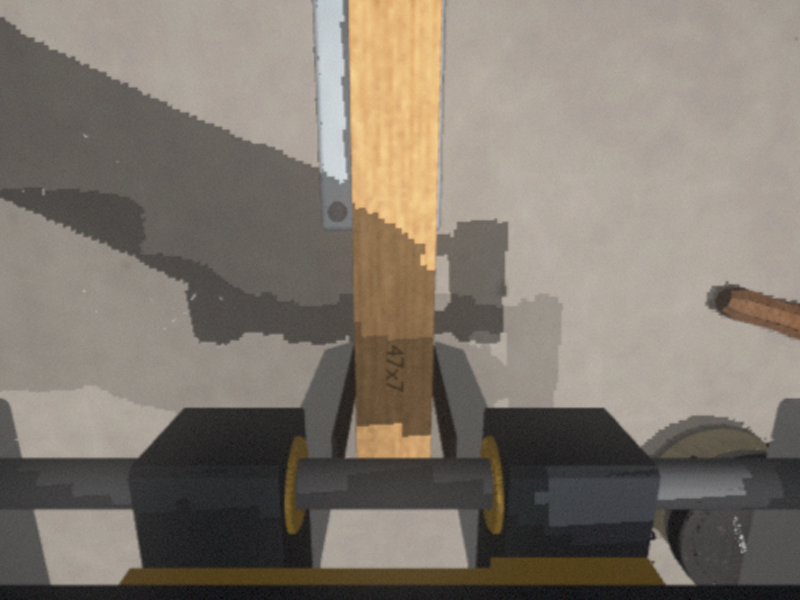

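The view shows the reglet firmly held (columns 355–434) and parallel to the bed; the bed's corner is at (337,212). Moving over the bed and lowering.

Emit:
step_arm([
  [0,0,0,0.15,-0.05,0,20],
  [0,0,0,0.307,-0.05,0,20],
  [0,0,0,0.307,-0.05,0.2,20],
  [0,0,0,0.307,-0.05,0.4,20],
  [0,0,0,0.307,-0.05,0.45,20],
  [0,0,0,0.307,-0.05,0.45,20],
  [0,0,0,0.307,-0.05,0.45,20],
  [0,0,0,0.307,-0.05,0.45,20],
])

```text
t: 12.18
eef_pos: [560.4, 8.9, -8.6]
tool_rot: [[0.07, 0.998, 0.002], [0.998, -0.07, -0.0], [-0.0, 0.002, -1.0]]
force: [-0.6, -0.6, -0.5]
width: 0.316
grasp_force: 30.0
```

Emit:
step_arm([
  [0,0,0,0,0,0,20],
  [0,0,0,0,0,0,20],
  [0,0,0,0,0,0,20],
])

```text
t: 12.43
eef_pos: [560.1, 10.4, -9.0]
tool_rot: [[0.068, 0.998, 0.001], [0.998, -0.068, 0.0], [0.0, 0.001, -1.0]]
force: [-0.2, 0.0, -1.3]
width: 0.317
grasp_force: 30.0
```

Emit:
step_arm([
  [0,0,0,0,0,0.02,20],
  [0,0,0,0,0,0.04,20],
  [0,0,0,0,0,0.05,20],
  [0,0,0,0,0,0.05,20],
])

```text
t: 12.77
eef_pos: [559.4, 10.5, -15.6]
tool_rot: [[0.068, 0.998, -0.0], [0.998, -0.068, 0.0], [0.0, -0.0, -1.0]]
force: [-0.4, 0.7, 1.5]
width: 0.315
grasp_force: 30.0
```

Emit:
step_arm([
  [0,0,0,0,0,0.006,20],
  [0,0,0,0,0,0.006,20],
  [0,0,0,0,0,0.006,20],
])

```text
t: 13.02
eef_pos: [559.4, 10.4, -15.7]
tool_rot: [[0.069, 0.998, 0.0], [0.998, -0.069, 0.001], [0.001, -0.0, -1.0]]
force: [-1.7, 0.4, 8.9]
width: 0.315
grasp_force: 30.0
```

The reglet has touched the bed at 9 N. Sliding it in.

Emit:
step_arm([
  [0,0,0,0.02,0,-0.004,20],
  [0,0,0,0.08,0,-0.004,20],
  [0,0,0,0.15,0,-0.004,20],
  [0,0,0,0.22,0,-0.004,20],
  [0,0,0,0.29,0,-0.004,20],
  [0,0,0,0.35,0,-0.004,20],
  [0,0,0,0.4,0,-0.004,20],
  [0,0,0,0.4,0,-0.004,20],
])

```text
t: 13.68
eef_pos: [563.7, 59.8, -15.6]
tool_rot: [[0.067, 0.998, 0.002], [0.998, -0.067, -0.0], [0.0, 0.002, -1.0]]
force: [0.2, 0.1, 5.8]
width: 0.313
grasp_force: 30.0
```

Emit:
step_arm([
  [0,0,0,0.04,0,0,20],
  [0,0,0,0.09,0,0,20],
  [0,0,0,0.14,0,0,20],
  [0,0,0,0.18,0,0,20],
  [0,0,0,0.2,0,0,20],
  [0,0,0,0.2,0,0,20],
])

```text
t: 14.18
eef_pos: [565.1, 82.8, -15.6]
tool_rot: [[0.067, 0.998, 0.001], [0.998, -0.067, -0.001], [-0.001, 0.001, -1.0]]
force: [0.2, -2.4, 6.0]
width: 0.312
grasp_force: 30.0
```

Emit:
step_arm([
  [0,0,0,0.015,0,0,20],
  [0,0,0,0.03,0,0,20],
  [0,0,0,0.045,0,0,20],
  [0,0,0,0.06,0,0,20],
  [0,0,0,0.06,0,0,20],
])

```text
t: 14.6
eef_pos: [565.6, 89.3, -15.6]
tool_rot: [[0.068, 0.998, 0.001], [0.998, -0.068, -0.001], [-0.001, 0.001, -1.0]]
force: [0.8, -2.8, 6.3]
width: 0.316
grasp_force: 30.0
```

Emit:
step_arm([
  [0,0,0,0.01,0,0,20],
  [0,0,0,0.02,0,0,20],
  [0,0,0,0.03,0,0,20],
  [0,0,0,0.03,0,0,20],
])

```text
t: 14.93
eef_pos: [565.8, 92.7, -15.6]
tool_rot: [[0.068, 0.998, 0.001], [0.998, -0.068, -0.001], [-0.001, 0.001, -1.0]]
force: [-0.1, -5.1, 6.4]
width: 0.318
grasp_force: 30.0
```

Emit:
step_arm([
  [0,0,0,0.01,0,0,20],
  [0,0,0,0.02,0,0,20],
  [0,0,0,0.02,0,0,20],
])

```text
t: 15.18
eef_pos: [565.9, 93.7, -15.6]
tool_rot: [[0.069, 0.998, 0.001], [0.998, -0.069, -0.003], [-0.003, 0.001, -1.0]]
force: [-1.5, -5.6, 4.6]
width: 0.317
grasp_force: 30.0
```

Emit:
step_arm([
  [0,0,0,0.01,0,0,20],
  [0,0,0,0.02,0,0,20],
  [0,0,0,0.02,0,0,20],
])

```text
t: 15.43
eef_pos: [565.8, 93.6, -15.6]
tool_rot: [[0.07, 0.998, 0.001], [0.998, -0.07, -0.005], [-0.005, 0.001, -1.0]]
force: [-0.9, -10.0, 6.6]
width: 0.317
grasp_force: 30.0
```

The reglet is at the stop: motion stalled with force rising to 10 N at the expected place. Relaxing the push, releasing and lifting.

Emit:
step_arm([
  [0,0,0,-0.03,0,-0.005,20],
  [0,0,0,-0.03,0,-0.005,60],
  [0,0,0,-0.03,0,-0.005,60],
  [0,0,0,-0.03,0,-0.005,60],
  [0,0,0,-0.03,0,-0.005,60],
  [0,0,0,-0.03,0,-0.005,60],
  [0,0,0,-0.03,0,-0.005,60],
  [0,0,0,-0.03,0,-0.005,60],
])

```text
t: 16.1
eef_pos: [565.2, 94.4, -15.4]
tool_rot: [[0.068, 0.998, -0.0], [0.998, -0.068, 0.0], [0.0, -0.0, -1.0]]
force: [-0.4, -0.4, 0.9]
width: 0.634
grasp_force: 0.0
```

Emit:
step_arm([
  [0,0,0,0,0,-0.1,60],
  [0,0,0,0,0,-0.3,60],
  [0,0,0,-0.3,0,-0.6,60],
  [0,0,0,-0.6,0,-1,60],
  [0,0,0,-1,0,-1,60],
  [0,0,0,-1,0,-1,60],
  [0,0,0,-1,0,-1,60],
  [0,0,0,-1,0,-1,60],
])

```text
t: 16.77
eef_pos: [557.5, -27.5, 106.3]
tool_rot: [[0.072, 0.997, 0.002], [0.997, -0.072, -0.0], [0.0, 0.002, -1.0]]
force: [-0.6, 1.0, -0.2]
width: 0.641
grasp_force: 0.0
```

Run:
```python
from h import *
c=snap('wrist','w8');s=telemetry.read_state();print(s['eef_pos'],s['tool_rot'][1,:2],s['width'])
cv2.imwrite('pics/w8b.png',cv2.resize(c['img'][0:192,128:384],(800,600),interpolation=cv2.INTER_CUBIC))
vv,uu=np.mgrid[0:384,0:512]
p=world(c,uu.ravel(),vv.ravel()).reshape(-1,3);ok=c['z_map'].ravel()>0
def box(x,y,sx,sy,z0,z1): return p[ok&(abs(p[:,0]-x)<sx)&(abs(p[:,1]-y)<sy)&(p[:,2]>z0)&(p[:,2]<z1)]
for n,q in (('bed',box(565,60,50,95,9,14.5)),('reglet',box(567,130,60,120,25.5,31)),('knob',box(572,200,35,45,131,145)),('ring',box(572,200,45,45,112,120))):
    if len(q)>5: print(n,len(q),np.median(q,0).round(1),cv2.minAreaRect(q[:,:2].astype(np.float32)),cv2.minEnclosingCircle(q[:,:2].astype(np.float32)))
```

```text
[557.11501922 -25.40952368 105.33913786] [ 0.9975763 -0.0695739] 0.6373765657776337
bed 5076 [559.8  70.3  11.8] ((564.3294067382812, 81.12861633300781), (128.2981719970703, 62.286319732666016), 85.7219009399414) ((563.9041137695312, 81.72242736816406), 70.36225128173828)
reglet 3802 [565.5  96.5  28.3] ((565.3710327148438, 93.53646850585938), (92.58454132080078, 29.98569679260254), 85.76446533203125) ((565.3877563476562, 93.19796752929688), 48.28789520263672)
```

View pics/w8b.png

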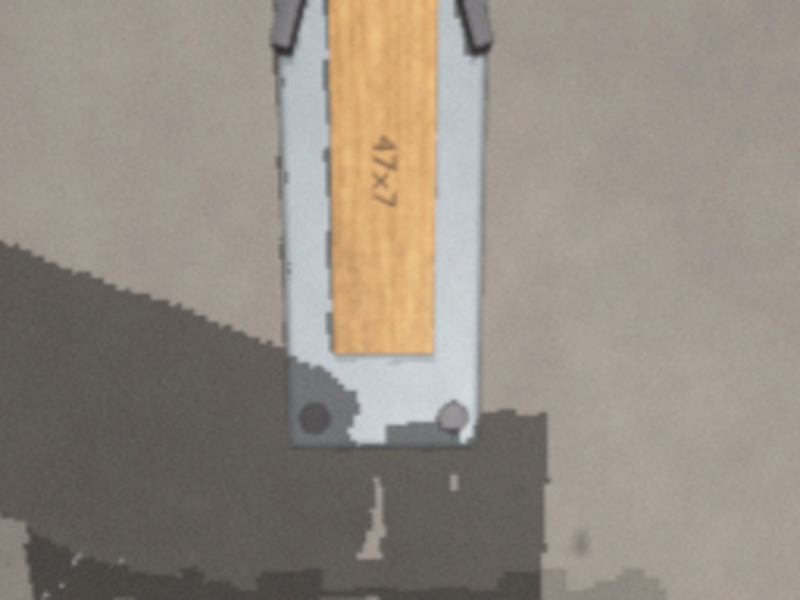

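The crop shows the reglet straight between the rails, trailing end at row 353 and bed end at row 445. That is 30.2 mm apart, so its centre is at y = 0 within half a millimetre. Now the knob: look from above.

Emit:
step_arm([
  [0,0,0,0.2,0,-0.4,60],
  [0,0,0,0.4,0,-0.45,60],
  [0,0,0,0.65,0.02,-0.45,60],
  [0,0,0,0.65,0.02,-0.45,60],
  [0,0,0,0.65,0.02,-0.45,60],
])

```text
t: 17.23
eef_pos: [564.2, 56.6, 157.9]
tool_rot: [[0.061, 0.998, -0.002], [0.998, -0.061, 0.001], [0.001, -0.002, -1.0]]
force: [-0.7, -0.3, -1.3]
width: 0.634
grasp_force: 0.0
```

Emit:
step_arm([
  [0,0,0,0.3,0,0,60],
  [0,0,0,0.6,0,0,60],
  [0,0,0,0.6,0,0,60],
  [0,0,0,0.6,0,0,60],
  [0,0,0,0.6,0,0,60],
])

```text
t: 17.65
eef_pos: [569.0, 123.1, 158.0]
tool_rot: [[0.068, 0.998, -0.001], [0.998, -0.068, -0.001], [-0.001, -0.001, -1.0]]
force: [0.8, -0.6, -1.0]
width: 0.64
grasp_force: 0.0
```

Run:
```python
from h import *
c=snap('wrist','w9');s=telemetry.read_state();print(s['eef_pos'],s['tool_rot'][1,:2],s['q'][4:])
cv2.imwrite('pics/w9b.png',cv2.resize(c['img'][60:252,128:384],(800,600),interpolation=cv2.INTER_CUBIC))
vv,uu=np.mgrid[0:384,0:512]
p=world(c,uu.ravel(),vv.ravel()).reshape(-1,3);ok=c['z_map'].ravel()>0
def box(x,y,sx,sy,z0,z1): return p[ok&(abs(p[:,0]-x)<sx)&(abs(p[:,1]-y)<sy)&(p[:,2]>z0)&(p[:,2]<z1)]
for n,q in (('knob',box(572,200,35,45,132,140)),('ring',box(572,200,45,45,113,119)),('post',box(625,200,30,60,60,140))):
    if len(q)>5: print(n,len(q),q.mean(0).round(1),np.median(q,0).round(1),q.max(0),cv2.minEnclosingCircle(q[:,:2].astype(np.float32)))
q=box(572,200,45,45,113,119);d=np.hypot(q[:,0]-572.6,q[:,1]-202);f=q[d>27];print('lug',len(f),f.mean(0) if len(f) else 0)
```

```text
[569.20427398 122.27876527 158.26136598] [ 0.99754889 -0.0699598 ] [-0.42188209  0.92157742  0.07295187]
knob 1132 [572.6 201.6 135.8] [572.6 201.7 135.8] [587.06838784 215.54883409 138.14539258] ((572.556884765625, 201.38577270507812), 14.604622840881348)
ring 2274 [572.3 202.7 115.7] [572.1 203.2 115.7] [599.53762301 229.81496317 117.81921868] ((571.638916015625, 204.75509643554688), 30.204898834228516)
post 2127 [619.7 198.5  98.4] [620.3 198.7  97.7] [643.7016861  215.7514244  117.58265643] ((618.086669921875, 198.278076171875), 28.59122085571289)
lug 73 [557.37206425 218.54871948 114.00089543]
```

View pics/w9b.png

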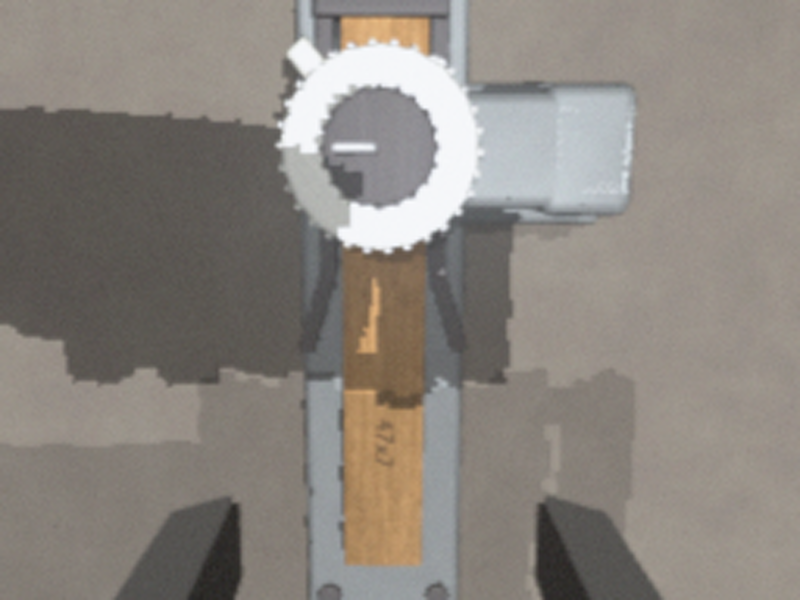

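The crop shows the knob's top at (379,147) with its white index line pointing left, the lug at upper left (304,57), and the reglet under the head near the stop. Knob axis is at (572.6, 201.6). Moving above it and pre-turning the wrist counter-clockwise.

Emit:
step_arm([
  [0,0,-0.62,0.3,-0.02,0,56],
  [0,0,-0.62,0.66,-0.02,0,56],
  [0,0,-0.62,0.66,-0.02,0,56],
  [0,0,-0.62,0.66,-0.02,0,56],
  [0,0,-0.62,0.66,-0.02,0,56],
  [0,0,-0.62,0.66,-0.02,0,56],
])

```text
t: 18.2
eef_pos: [573.0, 201.0, 158.7]
tool_rot: [[-0.401, 0.916, -0.0], [0.916, 0.401, -0.001], [-0.0, -0.0, -1.0]]
force: [0.2, -0.7, -0.5]
width: 0.593
grasp_force: 0.0
```

Emit:
step_arm([
  [0,0,-0.62,0,0,0,56],
  [0,0,-0.62,0,0,0.1,56],
  [0,0,-0.62,0,0,0.2,56],
  [0,0,-0.62,0,0,0.2,56],
  [0,0,-0.62,0,0,0.2,56],
  [0,0,-0.62,0,0,0.2,56],
  [0,0,-0.62,0,0,0.2,56],
])

```text
t: 18.78
eef_pos: [573.2, 202.1, 135.0]
tool_rot: [[-0.783, 0.622, 0.001], [0.622, 0.783, -0.0], [-0.001, 0.0, -1.0]]
force: [-0.6, -0.4, 0.0]
width: 0.598
grasp_force: 0.0
```

Run:
```python
from h import *
c=snap('wrist','w10');s=telemetry.read_state();print(s['eef_pos'],s['tool_rot'],s['q'][4:])
T=s['tool_rot'];print('to axis, tool frame',T.T@(np.array([572.6,201.6,87.7])-s['eef_pos']))
vv,uu=np.mgrid[0:384,0:512]
p=world(c,uu.ravel(),vv.ravel()).reshape(-1,3);ok=c['z_map'].ravel()>0
P=(p-s['eef_pos'])@T
for z0 in range(-48,-24,3):
    m=ok&(abs(P[:,1])<45)&(abs(P[:,0])<14)&(P[:,2]>=z0)&(P[:,2]<z0+3)
    if m.sum(): print(z0,m.sum(),P[m].min(0).round(1),P[m].max(0).round(1))
m=ok&(abs(p[:,0]-572)<30)&(abs(p[:,1]-202)<30)&(p[:,2]>132)&(p[:,2]<140); print('knob',m.sum(),p[m].mean(0) if m.sum() else 0)
```

```text
[573.21087144 202.43033904 135.02997606] [[-7.84003050e-01  6.20756451e-01  8.04032512e-04]
 [ 6.20756554e-01  7.84003367e-01 -1.44721756e-04]
 [-7.20201160e-04  3.85646153e-04 -9.99999666e-01]] [-0.24263691  0.86383873  0.73817179]
to axis, tool frame [-2.42622616e-03 -1.04844362e+00  4.73295893e+01]
-48 128 [ -8.3 -39.3 -48. ] [  9.4  39.8 -45. ]
-45 108 [ -7.6 -39.  -45. ] [  9.3  40.  -42. ]
-42 113 [ -8.8 -39.5 -42. ] [  9.8  38.9 -39. ]
-39 76 [ -8.8 -34.9 -38.9] [  9.4  36.6 -36.2]
-36 67 [ -6.3 -35.3 -36. ] [  9.3  33.4 -33.1]
-33 10 [  3.3 -31.5 -33. ] [  8.7  31.3 -31.6]
knob 1092 [571.99002736 201.88462993 135.62684751]
```

Emit:
step_arm([
  [0,0,0,0,-0.009,0.1,56],
  [0,0,0,0,-0.009,0.2,56],
  [0,0,0,0,-0.009,0.3,56],
  [0,0,0,0,-0.009,0.36,56],
  [0,0,0,0,-0.009,0.39,56],
  [0,0,0,0,-0.009,0.39,56],
])

```text
t: 19.33
eef_pos: [571.5, 202.0, 86.9]
tool_rot: [[-0.786, 0.618, -0.001], [0.618, 0.786, -0.001], [0.001, -0.001, -1.0]]
force: [0.7, 0.3, 0.5]
width: 0.6
grasp_force: 0.0
```

Emit:
step_arm([
  [0,0,0,0,0,0,20],
  [0,0,0,0,0,0,20],
  [0,0,0,0,0,0,20],
  [0,0,0,0,0,0,20],
  [0,0,0,0,0,0,20],
  [0,0,0,0,0,0,20],
  [0,0,0,0,0,0,20],
], squeeze=45)

```text
t: 19.92
eef_pos: [571.8, 201.6, 88.2]
tool_rot: [[-0.787, 0.618, -0.001], [0.618, 0.787, -0.001], [0.0, -0.001, -1.0]]
force: [-1.5, -1.4, 4.4]
width: 0.27
grasp_force: 45.0
```

Run:
```python
from h import *
s=telemetry.read_state();print({k:np.round(v,3) for k,v in s.items()})
```

```text
{'t': np.float64(19.917), 'q': array([-0.565,  0.685,  0.292,  1.731, -0.265,  0.766,  0.762]), 'joint_velocities': array([ 0.001,  0.001,  0.001, -0.   ,  0.   ,  0.001,  0.   ]), 'joint_torque': array([-6.2400e-01, -5.0932e+01,  3.8000e+00, -1.5442e+01, -4.7500e-01,
       -7.9300e-01, -3.8000e-02]), 'eef_pos': array([571.753, 201.604,  88.159]), 'tool_rot': array([[-0.787,  0.618, -0.001],
       [ 0.618,  0.787, -0.001],
       [ 0.   , -0.001, -1.   ]]), 'force': array([-1.536, -1.399,  4.427]), 'ft_torque': array([-0.516,  0.562,  0.031]), 'grasp_force': np.float64(45.002), 'width': np.float64(0.27)}
```

The knob is gripped, but 4 N of upward force could mean the tips are touching the ring. Regripping 3 mm higher.

Emit:
step_arm([
  [0,0,0,0,0,0,56],
  [0,0,0,0,0,0,56],
  [0,0,0,0,0,0,56],
  [0,0,0,0,0,-0.025,56],
  [0,0,0,0,0,-0.025,56],
  [0,0,0,0,0,-0.025,56],
  [0,0,0,0,0,-0.025,56],
])

```text
t: 20.5
eef_pos: [572.2, 202.3, 90.9]
tool_rot: [[-0.787, 0.617, 0.0], [0.617, 0.787, 0.0], [-0.0, 0.0, -1.0]]
force: [-0.1, 0.2, 0.4]
width: 0.596
grasp_force: 0.0
```

Run:
```python
from h import *
c=snap('wrist','w11')
s=telemetry.read_state();print(s['eef_pos'].round(1),s['force'].round(1),s['ft_torque'].round(3),s['width']);T=s['tool_rot']
vv,uu=np.mgrid[0:384,0:512]
p=world(c,uu.ravel(),vv.ravel()).reshape(-1,3);ok=c['z_map'].ravel()>0
P=(p-s['eef_pos'])@T
m=ok&(abs(p[:,0]-572)<30)&(abs(p[:,1]-202)<30)&(p[:,2]>133)&(p[:,2]<140)&(abs(P[:,1])<18)
print('knob',m.sum(),p[m].mean(0),'in tool',P[m].mean(0),P[m].min(0),P[m].max(0))
m=ok&(abs(P[:,1])>18)&(abs(P[:,1])<45)&(abs(P[:,0])<11)&(P[:,2]>-42)&(P[:,2]<-30.5)
for sgn in (1,-1):
    k=m&(P[:,1]*sgn>0);print('finger',k.sum(),P[k].min(0),P[k].max(0))
```

```text
[572.1 202.2  90.8] [-0.2  0.6 -0.2] [-0.045  0.023  0.001] 0.5958124151048108
knob 1618 [571.92836351 201.97649185 135.7164885 ] in tool [-3.96984767e-02 -3.05870358e-01 -4.48917411e+01] [-15.54997957 -14.8447331  -47.56080526] [ 13.52237652  14.16515916 -42.17510019]
finger 130 [ -8.01130561  28.34206158 -41.97178986] [  9.54318592  39.2093061  -32.29662982]
finger 130 [ -8.34193228 -37.77453404 -41.97143352] [  9.71734208 -27.15090777 -32.21891338]
```

Emit:
step_arm([
  [0,0,0,0,0,0,20],
  [0,0,0,0,0,0,20],
  [0,0,0,0,0,0,20],
  [0,0,0,0,0,0,20],
  [0,0,0,0,0,0,20],
  [0,0,0,0,0,0,20],
  [0,0,0,0,0,0,20],
], squeeze=45)

```text
t: 21.13
eef_pos: [571.6, 201.7, 90.8]
tool_rot: [[-0.787, 0.618, -0.001], [0.618, 0.787, -0.001], [0.0, -0.001, -1.0]]
force: [-1.7, -1.6, 2.0]
width: 0.271
grasp_force: 45.0
```

Run:
```python
from h import *
s=telemetry.read_state();print(s['eef_pos'].round(1),s['force'].round(1),s['ft_torque'].round(3),s['width'],s['grasp_force'])
```

```text
[571.6 201.7  90.8] [-1.7 -1.6  2. ] [-0.414  0.352 -0.005] 0.2709105609701901 45.00067055225372
```

Gripped 7 mm clear of the ring. Turning clockwise while watching the torque about z.

```bash
cat > t.py <<'E'
from h import *
s=telemetry.read_state();T=s['tool_rot']
print(s['t'].round(2),'yaw',np.degrees(np.arctan2(T[1,1],T[0,1])).round(2),s['eef_pos'].round(1),'F',s['force'].round(1),'M',s['ft_torque'].round(3),'tau7',s['joint_torque'][6].round(3),s['width'].round(3))
E
python3 t.py
```

```text
Traceback (most recent call last):
  File "t.py", line 3, in <module>
    print(s['t'].round(2),'yaw',np.degrees(np.arctan2(T[1,1],T[0,1])).round(2),s['eef_pos'].round(1),'F',s['force'].round(1),'M',s['ft_torque'].round(3),'tau7',s['joint_torque'][6].round(3),s['width'].round(3))
          ^^^^^^^^^^^^
AttributeError: 'float' object has no attribute 'round'
```

Emit:
step_arm([
  [0,0,0.033,0,0,0,20],
  [0,0,0.067,0,0,0,20],
  [0,0,0.1,0,0,0,20],
  [0,0,0.133,0,0,0,20],
])

```text
t: 21.47
eef_pos: [571.7, 201.8, 90.7]
tool_rot: [[-0.716, 0.698, -0.001], [0.698, 0.716, -0.001], [0.0, -0.001, -1.0]]
force: [-1.6, -2.2, 1.8]
width: 0.275
grasp_force: 45.0
```

```bash
python3 t.py
```

```text
Traceback (most recent call last):
  File "t.py", line 3, in <module>
    print(s['t'].round(2),'yaw',np.degrees(np.arctan2(T[1,1],T[0,1])).round(2),s['eef_pos'].round(1),'F',s['force'].round(1),'M',s['ft_torque'].round(3),'tau7',s['joint_torque'][6].round(3),s['width'].round(3))
          ^^^^^^^^^^^^
AttributeError: 'float' object has no attribute 'round'
```

Emit:
step_arm([
  [0,0,0.033,0,0,0,20],
  [0,0,0.067,0,0,0,20],
  [0,0,0.1,0,0,0,20],
  [0,0,0.133,0,0,0,20],
])

```text
t: 21.8
eef_pos: [571.8, 201.8, 90.8]
tool_rot: [[-0.639, 0.769, -0.001], [0.769, 0.639, -0.0], [0.0, -0.001, -1.0]]
force: [-2.7, -2.8, 2.7]
width: 0.273
grasp_force: 45.0
```

```bash
python3 t.py
```

```text
Traceback (most recent call last):
  File "t.py", line 3, in <module>
    print(s['t'].round(2),'yaw',np.degrees(np.arctan2(T[1,1],T[0,1])).round(2),s['eef_pos'].round(1),'F',s['force'].round(1),'M',s['ft_torque'].round(3),'tau7',s['joint_torque'][6].round(3),s['width'].round(3))
          ^^^^^^^^^^^^
AttributeError: 'float' object has no attribute 'round'
```

```bash
cat > t.py <<'E'
from h import *
s=telemetry.read_state();T=s['tool_rot'];r2=lambda x,n:np.round(x,n)
print(r2(s['t'],2),'yaw',r2(np.degrees(np.arctan2(T[1,1],T[0,1])),2),r2(s['eef_pos'],1),'F',r2(s['force'],1),'M',r2(s['ft_torque'],3),'tau7',r2(s['joint_torque'][6],3),r2(s['width'],3))
E
python3 t.py
```

```text
21.8 yaw 39.75 [571.8 201.8  90.8] F [-2.7 -2.8  2.7] M [-0.791  0.672  0.208] tau7 0.038 0.273
```

Emit:
step_arm([
  [0,0,0.033,0,0,0,20],
  [0,0,0.067,0,0,0,20],
  [0,0,0.1,0,0,0,20],
])

```text
t: 22.05
eef_pos: [571.8, 201.9, 90.8]
tool_rot: [[-0.577, 0.817, -0.001], [0.817, 0.577, -0.0], [0.0, -0.001, -1.0]]
force: [-2.9, -3.7, 1.9]
width: 0.272
grasp_force: 45.0
```

```bash
python3 t.py
```

```text
22.05 yaw 35.25 [571.8 201.9  90.8] F [-2.9 -3.7  1.9] M [-0.941  0.803  0.257] tau7 0.035 0.272
```

Emit:
step_arm([
  [0,0,0.033,0,0,0,20],
  [0,0,0.067,0,0,0,20],
  [0,0,0.1,0,0,0,20],
])

```text
t: 22.3
eef_pos: [571.9, 201.9, 90.8]
tool_rot: [[-0.511, 0.859, -0.0], [0.859, 0.511, -0.0], [-0.0, -0.001, -1.0]]
force: [-3.5, -3.3, 3.5]
width: 0.275
grasp_force: 45.0
```

```bash
python3 t.py
```

```text
22.3 yaw 30.74 [571.9 201.9  90.8] F [-3.5 -3.3  3.5] M [-1.022  0.847  0.155] tau7 0.035 0.275
```

Emit:
step_arm([
  [0,0,0.033,0,0,0,20],
  [0,0,0.067,0,0,0,20],
])

```text
t: 22.47
eef_pos: [571.9, 202.0, 90.8]
tool_rot: [[-0.465, 0.885, -0.0], [0.885, 0.465, -0.0], [-0.0, -0.0, -1.0]]
force: [-2.7, -4.6, 2.9]
width: 0.279
grasp_force: 45.0
```

```bash
python3 t.py
```

```text
22.47 yaw 27.74 [571.9 202.   90.8] F [-2.7 -4.6  2.9] M [-1.057  0.885  0.193] tau7 0.053 0.279
```

Emit:
step_arm([
  [0,0,0.033,0,0,0,20],
  [0,0,0.067,0,0,0,20],
])

```text
t: 22.63
eef_pos: [571.9, 202.0, 90.8]
tool_rot: [[-0.418, 0.908, -0.0], [0.908, 0.418, -0.0], [-0.0, -0.0, -1.0]]
force: [-3.0, -4.5, 2.5]
width: 0.271
grasp_force: 45.0
```

```bash
python3 t.py
```

```text
22.63 yaw 24.73 [571.9 202.   90.8] F [-3.  -4.5  2.5] M [-1.05   0.836  0.213] tau7 0.054 0.271
```

Emit:
step_arm([
  [0,0,0.033,0,0,0,20],
  [0,0,0.067,0,0,0,20],
])

```text
t: 22.8
eef_pos: [572.0, 201.9, 90.7]
tool_rot: [[-0.37, 0.929, -0.0], [0.929, 0.37, -0.0], [-0.0, -0.0, -1.0]]
force: [-2.9, -4.1, 2.0]
width: 0.274
grasp_force: 45.0
```

```bash
python3 t.py
```

```text
22.8 yaw 21.7 [572.  201.9  90.7] F [-2.9 -4.1  2. ] M [-1.021  0.8    0.182] tau7 0.054 0.274
```

Emit:
step_arm([
  [0,0,0.033,0,0,0,20],
  [0,0,0.067,0,0,0,20],
])

```text
t: 22.97
eef_pos: [572.0, 202.0, 90.7]
tool_rot: [[-0.32, 0.947, -0.0], [0.947, 0.32, -0.0], [-0.0, -0.0, -1.0]]
force: [-2.8, -3.5, 3.2]
width: 0.275
grasp_force: 45.0
```

```bash
python3 t.py
```

```text
22.97 yaw 18.69 [572.  202.   90.7] F [-2.8 -3.5  3.2] M [-1.075  0.839  0.235] tau7 0.054 0.275
```

Emit:
step_arm([
  [0,0,0.033,0,0,0,20],
  [0,0,0.067,0,0,0,20],
])

```text
t: 23.13
eef_pos: [572.1, 202.0, 90.8]
tool_rot: [[-0.27, 0.963, 0.0], [0.963, 0.27, -0.0], [-0.0, -0.0, -1.0]]
force: [-3.3, -3.7, 1.7]
width: 0.273
grasp_force: 45.0
```

```bash
python3 t.py
```

```text
23.13 yaw 15.68 [572.1 202.   90.8] F [-3.3 -3.7  1.7] M [-1.1    0.847  0.216] tau7 0.054 0.273
```

Emit:
step_arm([
  [0,0,0.033,0,0,0,20],
  [0,0,0.067,0,0,0,20],
])

```text
t: 23.3
eef_pos: [572.1, 202.0, 90.8]
tool_rot: [[-0.219, 0.976, 0.0], [0.976, 0.219, -0.0], [-0.0, 0.0, -1.0]]
force: [-1.9, -5.0, 2.1]
width: 0.271
grasp_force: 45.0
```

```bash
python3 t.py
```

```text
23.3 yaw 12.66 [572.1 202.   90.8] F [-1.9 -5.   2.1] M [-1.093  0.756  0.21 ] tau7 0.054 0.271
```

Emit:
step_arm([
  [0,0,0.033,0,0,0,20],
  [0,0,0.067,0,0,0,20],
])

```text
t: 23.47
eef_pos: [572.1, 202.1, 90.8]
tool_rot: [[-0.168, 0.986, 0.0], [0.986, 0.168, -0.0], [-0.0, 0.0, -1.0]]
force: [-3.3, -4.4, 1.6]
width: 0.275
grasp_force: 45.0
```

```bash
python3 t.py
```

```text
23.47 yaw 9.65 [572.1 202.1  90.8] F [-3.3 -4.4  1.6] M [-1.077  0.702  0.24 ] tau7 0.054 0.275
```

Emit:
step_arm([
  [0,0,0.033,0,0,0,20],
  [0,0,0.067,0,0,0,20],
])

```text
t: 23.63
eef_pos: [572.2, 202.0, 90.8]
tool_rot: [[-0.116, 0.993, 0.0], [0.993, 0.116, -0.0], [-0.0, 0.0, -1.0]]
force: [-2.0, -5.1, 1.3]
width: 0.272
grasp_force: 45.0
```

```bash
python3 t.py
```

```text
23.63 yaw 6.64 [572.2 202.   90.8] F [-2.  -5.1  1.3] M [-1.139  0.683  0.26 ] tau7 -0.018 0.272
```

Emit:
step_arm([
  [0,0,0.033,0,0,0,20],
  [0,0,0.067,0,0,0,20],
])

```text
t: 23.8
eef_pos: [572.2, 202.1, 90.8]
tool_rot: [[-0.063, 0.998, 0.0], [0.998, 0.063, -0.0], [-0.0, 0.0, -1.0]]
force: [-2.8, -4.3, 1.2]
width: 0.275
grasp_force: 45.0
```

```bash
python3 t.py
```

```text
23.8 yaw 3.63 [572.2 202.1  90.8] F [-2.8 -4.3  1.2] M [-1.214  0.64   0.31 ] tau7 -0.018 0.275
```

Emit:
step_arm([
  [0,0,0.033,0,0,0,20],
  [0,0,0.067,0,0,0,20],
])

```text
t: 23.97
eef_pos: [572.3, 202.1, 90.8]
tool_rot: [[-0.011, 1.0, 0.0], [1.0, 0.011, -0.0], [-0.0, 0.0, -1.0]]
force: [-2.1, -4.6, 0.1]
width: 0.273
grasp_force: 45.0
```

```bash
python3 t.py
```

```text
23.97 yaw 0.61 [572.3 202.1  90.8] F [-2.1 -4.6  0.1] M [-1.173  0.563  0.347] tau7 -0.025 0.273
```

Emit:
step_arm([
  [0,0,0.033,0,0,0,20],
  [0,0,0.067,0,0,0,20],
])

```text
t: 24.13
eef_pos: [572.3, 202.0, 90.8]
tool_rot: [[0.042, 0.999, 0.0], [0.999, -0.042, -0.0], [-0.0, 0.0, -1.0]]
force: [-1.5, -4.9, -1.0]
width: 0.271
grasp_force: 45.0
```

```bash
python3 t.py
```

```text
24.13 yaw -2.41 [572.3 202.   90.8] F [-1.5 -4.9 -1. ] M [-1.214  0.536  0.249] tau7 -0.033 0.271
```

Emit:
step_arm([
  [0,0,0.033,0,0,0,20],
  [0,0,0.067,0,0,0,20],
])

```text
t: 24.3
eef_pos: [572.4, 202.0, 90.8]
tool_rot: [[0.095, 0.996, 0.001], [0.996, -0.095, -0.0], [-0.0, 0.001, -1.0]]
force: [-1.6, -5.3, -0.0]
width: 0.274
grasp_force: 45.0
```

```bash
python3 t.py
```

```text
24.3 yaw -5.43 [572.4 202.   90.8] F [-1.6 -5.3 -0. ] M [-1.262  0.324  0.294] tau7 -0.041 0.274
```

Joint-7 torque stepped by 0.07 N m between yaw 9.65° and 6.64°, then rose at 0.15 N m per rad. That puts first touch at about yaw 8°, so the target is yaw −17°.

Emit:
step_arm([
  [0,0,0.04,0,0,0,20],
  [0,0,0.08,0,0,0,20],
  [0,0,0.12,0,0,0,20],
  [0,0,0.16,0,0,0,20],
  [0,0,0.2,0,0,0,20],
  [0,0,0.235,0,0,0,20],
  [0,0,0.257,0,0,0,20],
  [0,0,0.257,0,0,0,20],
])

```text
t: 24.97
eef_pos: [572.5, 202.0, 90.8]
tool_rot: [[0.292, 0.956, 0.001], [0.956, -0.292, -0.0], [-0.0, 0.001, -1.0]]
force: [-0.3, -4.8, -0.7]
width: 0.272
grasp_force: 45.0
```

```bash
python3 t.py
```

```text
24.97 yaw -16.98 [572.5 202.   90.8] F [-0.3 -4.8 -0.7] M [-1.337  0.217  0.239] tau7 -0.381 0.272
```

Yaw is −17.0°. Releasing and lifting straight up, then backing off.

Emit:
step_arm([
  [0,0,0,0,0,0,56],
  [0,0,0,0,0,0,56],
  [0,0,0,0,0,0,56],
  [0,0,0,0,0,0,56],
  [0,0,0,0,0,-0.1,56],
  [0,0,0,0,0,-0.3,56],
  [0,0,0,0,0,-0.56,56],
  [0,0,0,0,0,-0.56,56],
])

```text
t: 25.63
eef_pos: [576.3, 202.7, 164.3]
tool_rot: [[0.29, 0.957, 0.01], [0.957, -0.29, 0.003], [0.006, 0.008, -1.0]]
force: [1.3, -0.5, 1.1]
width: 0.596
grasp_force: 0.0
```

Emit:
step_arm([
  [0,0,-0.29,-0.2,0,0,56],
  [0,0,-0.29,-0.4,0,0,56],
  [0,0,-0.29,-0.66,0,0,56],
  [0,0,-0.29,-0.66,0,0,56],
  [0,0,-0.29,-0.66,0,0,56],
  [0,0,-0.29,-0.66,0,0,56],
])

```text
t: 26.13
eef_pos: [549.7, 127.4, 158.6]
tool_rot: [[0.066, 0.998, 0.001], [0.998, -0.066, 0.001], [0.002, 0.001, -1.0]]
force: [0.6, -0.1, -0.3]
width: 0.595
grasp_force: 0.0
```

Run:
```python
from h import *
c1=snap('wrist','w12');c0=dict(np.load('w9.npz'));print(telemetry.read_state()['eef_pos'])
vv,uu=np.mgrid[0:384,0:512]
for n,c in (('before',c0),('after',c1)):
    p=world(c,uu.ravel(),vv.ravel()).reshape(-1,3);ok=c['z_map'].ravel()>0;g=c['img'].reshape(-1,3).mean(1)
    k=ok&(abs(p[:,0]-572)<30)&(abs(p[:,1]-202)<30)&(p[:,2]>132)&(p[:,2]<140); ctr=p[k].mean(0)
    d=p-ctr; rr=np.hypot(d[:,0],d[:,1])
    w=k&(rr<12)&(g>np.median(g[k])+50); m=d[w].mean(0)
    print(n,'ctr',ctr.round(1),'index',w.sum(),np.degrees(np.arctan2(m[1],m[0])).round(1))
    l=ok&(rr>28)&(rr<34)&(p[:,2]>112)&(p[:,2]<119)&(p[:,0]<572); m=d[l].mean(0)
    print('lug',l.sum(),np.degrees(np.arctan2(m[1],m[0])).round(1) if l.sum() else '')
    q=p[ok&(abs(p[:,0]-566)<22)&(abs(p[:,1]-90)<60)&(p[:,2]>25.5)&(p[:,2]<31)];print('reglet ymin',np.percentile(q[:,1],1).round(1),np.median(q,0).round(1))
```

```text
[549.63459923 127.96110279 158.34417144]
before ctr [572.6 201.6 135.8] index 27 175.3
lug 66 126.6
reglet ymin 48.3 [565.9 101.2  28.4]
after ctr [572.4 201.7 135.8] index 34 103.7
lug 62 126.6
reglet ymin 47.3 [565.6 101.2  28.4]
```

The knob's index has turned about 70°, the lug has not moved (126.6° before and after) and the reglet is still home. Handing in.

```bash
python3 -c "
from workcell import r
print(r.job_done())"
```

```text
the job is handed in; nothing more can be done
None
```

The job is handed in: the reglet is home against the end stop, the knob went about 25° past first touch, the ring's lug is where it was and the gripper is clear; no verdict came back.

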